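Lever a stuck router base plate off its jig

ROBOT

A 7-joint arm with a two-finger parallel gripper is mounted at the origin on the work surface. World frame = base frame: x ahead of the robot, y to its left, z up, the work surface at z = 0. Lengths are in m, angles in rad, forces in N, time in s.
With the tool pointing down it reaches from about 0.425 to 0.925 m from the base axis. Payload 6.8 kg.
Tool frame: the origin (TCP) lies on the mounting face of the last link; the fingertips stand 173 mm ahead of it and the grasp point (between the pads) lies 155 mm ahead of it; z points along the fingers, y is the line along which they close (so a half turn about z gives the same grasp; the last joint's range is limited). The gripper opens to 85 mm and grips with 20 to 120 N. Pads are 22 mm wide; open, the fingers measure 114 mm over their backs; the gripper's body (76 mm by 85 mm) begins 54 mm behind the grasp point. The pads swing forward as they close: fully open they stand 13 mm farther back than shut.
Start: joints at [1.085, 0.477, 0.022, 1.555, -0.011, 1.109, -0.083], TCP at [0.249, -0.627, 0.405] pointing down, gripper open.
Joint ranges: [-2.96, 2.96], [-0.34, 2.1], [-1.41, 1.46], [0.24, 2.44], [-1.37, 4.51], [0.17, 1.92], [-2.96, 2.96]. Speed limits (rad/s): [2.39, 2.39, 3.14, 3.14, 3.14, 3.14, 3.14].

INTERFACE

Orientations are given as a unit quaternion [w, x, y, z].
In Python, from station import bot gives the robot as it stands. The module is installed in compiled form; this text tells all that it offers.
- The arm moves only by the shell command python3 -m pendant 'ROWS' [FORCE]. ROWS is JSON, a list of rows, each a list of 5 numbers: the finger opening in m, from 0 to 0.0854, then the shift along the tool's x, y, z in m, then the turn about the tool's z in degrees. In form: [[jaw, x, y, z, yaw], ...]. A call has 1 to 12 rows; each row shifts and turns the commanded pose from where the row before left it, along the tool's axes as they then stand; what a row does not reach is not made up. A row lasts 1/12 s, in which the tool goes at most 41.7 mm and 7.16 degrees, less where a joint would pass 70% of its speed; a pose out of reach is approached as far as the arm can. A call with a gripper value outside its range is refused whole. The fingers move at their own pace and stop on an object; FORCE is the grip in N (left out, the last holds). Time passes only in rows, so rows that do not move let the fingers close. It gives the time, the measured TCP pose, the force, the opening and the grip force at its end, in the units of the state.
- bot.get_obs(): the state, without advancing time (a new reading comes with each control period).
- bot.read_camera(name): name is "side" or "top" or "wrist"; returns (picture, depth): 420x560x3 uint8, blue, green, red; 420x560 float32, m along the optical axis (not along the pixel's ray), 0 where there is no reading.
- bot.camera_model(name): a dict with "intrinsics" (3x3 intrinsics, pixels), "dist_coeffs" ([k1, k2, p1, p2, k3] as OpenCV has them; the pictures are not rectified), "R" (3x3) and "t" (3): a world point X has camera coordinates R X + t. Camera axes: x right, y down, z forward; pixel columns grow to the right and rows downward; lengths in m; the calibration is good to about 2 mm. A picture is of the moment at which its call begins: read the wrist's pose just before it. camera_model takes no time and is no camera call; for the wrist camera it gives the pose at the moment of the call.
- bot.hand_in(): hands the job in; it is judged then, once.
Trained networks look in the newest picture that a camera, given by its name, has taken for a name from the list of things; names that differ only in an ending like _2 or _b are one class to them, and where a whole thing is asked for, a point or a joint stands for the part that bears it (a point fixed in the world has none). Each returns a list of dicts, best first, with "score" (0 to 1); they miss things now and then, are a little off and sometimes report something else, mostly with a low value. They report only what shows in the picture. A call takes as long as a camera call. They do not tell look-alikes from the thing itself.
- bot.boxes_of(name, camera): "at" ([column, row] in pixels, amid what is visible of it).
- bot.trace(name, camera): "mask" (420x560 bool, what is visible of it) and "at" ([column, row] in pixels, amid what is visible of it).
- bot.pinpoint(name, camera): "at" ([column, row] in pixels: a listed point, or the origin of a listed thing).
The state is a dict: "t": time; "q": joint angles; "joint_vel": joint speeds; "joint_torque": joint torques, N m; "eef_pos": TCP position; "tool_rot": TCP orientation; "contact_force": force on the tool from outside, world axes, zero at the start; "torque": the same for the moment, N m; "gripper_width": opening from 0.0 (shut) to 1.0 (fully open); "grasp_force": force on a finger pad.
Only numpy, scipy, OpenCV 4.12 (cv2) and the standard library are available. Lean on these libraries where they do the work, as an engineer would, in place of code of your own. Each camera call takes 0.05 s, during which the arm holds its last target. There are 200 camera calls.

TASK

The black router base plate is stuck tight on the boss of its wooden jig. Pick up the flat-bladed pry bar by its handle, put the blade over the steel rod beside the plate and under the plate's rim, and press the handle down so that the bar levers on the rod and raises the plate by at least 6 mm. Then let go of the bar and leave it wherever it comes to rest, with the plate still standing up.

Things in the scene. Friction and masses are not known exactly. Their poses are not given: they have to be found in the camera images.
- pry_bar: Pry bar lying loose and flat, 0.2 to 0.4 kg; sizes in mm. Wooden handle 110 x 22 wide x 24 high; flat steel blade 24 wide, 6 thick, reaching 100 beyond it, undersides level. Origin: centre of the handle, half-way up (12 above the underside, 155 from the blade's tip). x points from handle to tip, z up. The screwdriver with a thin round shaft nearby is not needed; the two may swap places.
- fulcrum: Fulcrum: fixed level steel rod, 12 mm diameter, 70 long, on a 64 wide wooden post of the jig. Origin: middle of the rod's topmost line, 72 mm above the bench. x is level and points at the plate's centre, 110 mm away; y along the rod; z up. The bar comes in along x from behind the rod. The jig's 18 mm high foot ends 25 mm behind the rod.
- plate_rim (a point): Lower edge of the plate's rim nearest the rod: 35 mm beyond the rod along the fulcrum's x and 16 mm above the rod's top while the plate is down. z up. The plate is a black disc, 150 mm diameter, 8 thick, on a square wooden column 84 wide, so a blade can go 33 mm under the rim before it meets the column. A 40 mm aluminium boss stands up through the plate.
- plate (a joint): Height of the plate above its stuck position, in m: 0 stuck down, 0.015 fully up. It only slides straight up, against about 16 N of friction and weight, and stays where it is left.
Things that resemble listed ones, but are neither listed nor needed, are in the scene too. Leave any green or red look-alike of the pry_bar alone.

How it is judged:
By the outcome, as a careful person would: the job done as asked, in the order asked, and still so for the second after the job is handed in, with the robot touching nothing.
It also fails if it takes over 45 s, if anything falls off the work surface, if the arm or the gripper's body presses on something with over 40 N, if the wrist force passes 120 N, or if a joint passes its speed limit or range.

## Working session

There is one attempt and no reset: what is moved stays moved. The work goes in short steps, Python scripts to look and compute and a shell command to move; the robot and the scene stay as the last step left them, time stands still between calls to the robot, and variables do not carry over. Pictures are saved under pics/ and viewed, at most 10 in all, crops included, and the job is handed in when it is done.

```bash
mkdir -p pics; cat > h.py <<'E'
import numpy as np, cv2
from station import bot
def world(cam,uv,depth=None,z=None,m=None):
    m=m or bot.camera_model(cam); K=np.array(m["intrinsics"]);R=np.array(m["R"]);t=np.array(m["t"])
    uv=np.array(uv,float).reshape(-1,1,2)
    n=cv2.undistortPoints(uv,K,np.array(m["dist_coeffs"],float)).reshape(-1,2)
    r=np.c_[n,np.ones(len(n))]
    if z is None: return (r*np.reshape(depth,(-1,1))-t)@R
    d=r@R; c=-R.T@t
    return c+d*((z-c[2])/d[:,2:3])
def maskpts(cam,mask,dep):
    v,u=np.nonzero(mask&(dep>0)); return world(cam,np.c_[u,v],dep[v,u])
E
python3 - <<'E'
from h import *
ims={}
for c in ("top","side"):
    im,d=bot.read_camera(c); ims[c]=im; cv2.imwrite(f"pics/{c}0.png",im); np.save(f"pics/{c}0.npy",d)
    for n in ("pry_bar","fulcrum","plate_rim","plate"):
        try:
            r=bot.boxes_of(n,c); print(c,n,[(np.round(x["at"]).tolist(),round(x["score"],2)) for x in r])
        except Exception as e: print(c,n,e)
o=bot.get_obs(); print(o["t"],o["eef_pos"],o["tool_rot"],o["contact_force"])
E
```

```text
top pry_bar [([170.0, 298.0], 0.95), ([222.0, 228.0], 0.92), ([108.0, 217.0], 0.75), ([435.0, 152.0], 0.63)]
top fulcrum [([392.0, 135.0], 0.66)]
top plate_rim [([435.0, 150.0], 0.97)]
top plate [([433.0, 150.0], 0.78)]
side pry_bar [([194.0, 355.0], 0.85), ([306.0, 334.0], 0.67)]
side fulcrum [([263.0, 133.0], 0.64)]
side plate_rim [([284.0, 109.0], 0.9)]
side plate [([282.0, 111.0], 0.76)]
0.5 [ 0.248981   -0.62742304  0.40464835] [-2.46911280e-05  9.82214097e-01  1.87764393e-01 -1.72213976e-05] [ 0.35665024 -0.26481875  0.00949035]
```

View pics/top0.png

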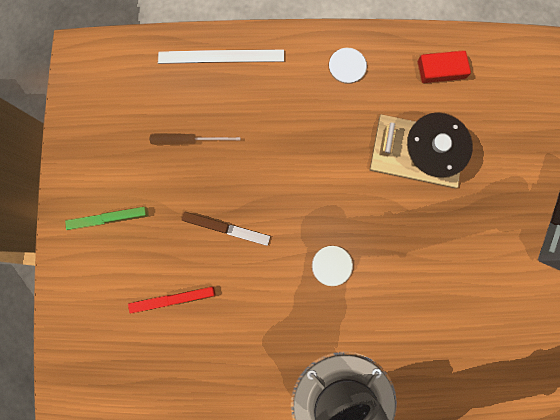

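View pics/side0.png

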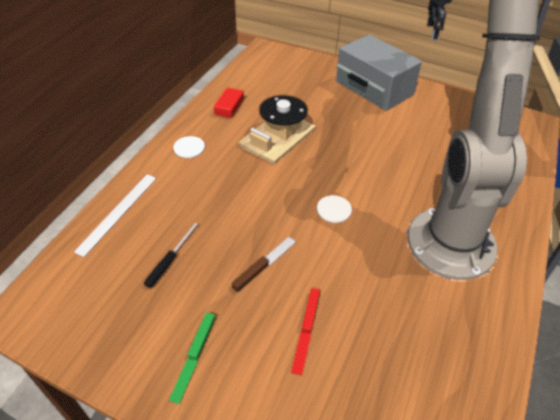

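Top view candidates: the brown-handled bar with a flat blade at (226,228), the screwdriver with a thin round shaft at (195,139), and green (106,218) and red (172,300) look-alikes. The bar at (226,228) fits: wooden handle and a flat, wide steel blade. The jig is at (420,150), with the rod at about (390,138) left of the plate at (440,145). The side view agrees, with the bar at (265,263) and the jig at (278,130).

```bash
python3 - <<'E'
from h import *
im,d=bot.read_camera("top")
P=maskpts("top",np.ones(d.shape,bool),np.where(d>0,d,1)).reshape(*d.shape,3)
hsv=cv2.cvtColor(im,cv2.COLOR_BGR2HSV)
tr=bot.trace("pry_bar","top")
for r in tr:
    u,v=r["at"]; print(np.round(r["at"]),round(r["score"],2),r["mask"].sum())
    if abs(u-225)<15 and abs(v-228)<12:
        m=r["mask"]; v,u=np.nonzero(m); Q=world("top",np.c_[u,v],z=0.018)
        (c,s,a)=cv2.minAreaRect(Q[:,:2].astype(np.float32)); print("bar rect",c,s,a)
        # blade end = bright
        br=hsv[...,2]>150; B=world("top",np.c_[u,v],z=0.006)[br[v,u]]; H=world("top",np.c_[u,v],z=0.024)[~br[v,u]]
        hc=cv2.minAreaRect(H[:,:2].astype(np.float32)); bc=cv2.minAreaRect(B[:,:2].astype(np.float32)); print("handle",hc,"blade",bc)
        print("depth z",np.percentile(P[m][:,2],[5,25,50,75,95]))
for c in ("top","side"):
  if c=="side": bot.read_camera("side")
  for n in ("pry_bar","fulcrum","plate_rim"):
    for r in bot.pinpoint(n,c):
        z={"pry_bar":.012,"fulcrum":.072,"plate_rim":.088}[n]
        print(c,n,np.round(r["at"],1),round(r["score"],2),world(c,[r["at"]],z=z)[0].round(4))
# rod and plate from top depth
reg=np.zeros(d.shape,bool); reg[105:190,365:480]=1
Z=P[...,2]
pl=reg&(Z>.085)&(Z<.105)&(hsv[...,2]<80); v,u=np.nonzero(pl); Q=world("top",np.c_[u,v],z=.096)
print("plate",cv2.minEnclosingCircle(Q[:,:2].astype(np.float32)),np.median(Z[pl]))
rd=reg&(hsv[...,1]<60)&(hsv[...,2]>90); rd[:,405:]=0; v,u=np.nonzero(rd); Q=world("top",np.c_[u,v],z=.068)
print("rod",len(u),cv2.minAreaRect(Q[:,:2].astype(np.float32)),np.median(Z[rd]))
cr=np.hstack([cv2.resize(im[190:265,160:290],(520,300),interpolation=2),cv2.resize(im[100:190,365:480],(280,300))]);cv2.imwrite("pics/crop1.png",cr)
E
```

```text
[226. 227.] 0.8 846
bar rect (0.409944087266922, 0.2703043818473816) (0.20955805480480194, 0.022615501657128334) 73.69832611083984
handle ((0.40946105122566223, 0.2694396376609802), (0.20836295187473297, 0.022329391911625862), 73.77002716064453) blade ((0.394960880279541, 0.21840789914131165), (0.09874273836612701, 0.02222045324742794), 73.6378173828125)
depth z [0.00404623 0.00667438 0.01986518 0.02439168 0.02694212]
[168. 302.] 0.56 831
top pry_bar [203.7 220.4] 0.93 [0.4287 0.3229 0.012 ]
top pry_bar [191.8 294.9] 0.61 [0.2555 0.3494 0.012 ]
top pry_bar [125.1 214.2] 0.61 [0.4452 0.5138 0.012 ]
top fulcrum [390.  135.1] 0.49 [ 0.6131 -0.1096  0.072 ]
top plate_rim [405.5 139.5] 0.63 [ 0.5982 -0.1407  0.088 ]
side pry_bar [307.3 310.7] 0.96 [0.2619 0.3543 0.012 ]
side pry_bar [254.5 274.1] 0.91 [0.4163 0.3144 0.012 ]
side pry_bar [197.2 336.6] 0.89 [0.4533 0.5197 0.012 ]
side fulcrum [259.9 131.1] 0.38 [ 0.6154 -0.1166  0.072 ]
side plate_rim [268.9 117.4] 0.57 [ 0.6115 -0.1697  0.088 ]
plate ((0.5839954018592834, -0.21643783152103424), 0.07567939162254333) 0.09619397856827745
rod 146 ((0.6087805032730103, -0.10935801267623901), (0.011009973473846912, 0.07207933068275452), 77.51580810546875) 0.07117841491598546
```

View pics/crop1.png

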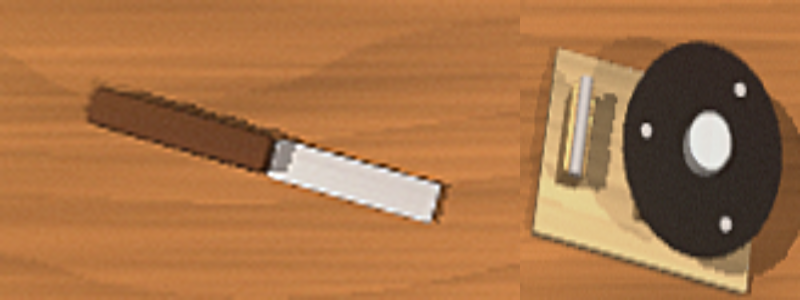

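The crop confirms it: the bar at (226,228) has a wide flat blade. By measurement:

| Item | World xy (m) | Heading |
|---|---|---|
| Handle origin | (0.424, 0.318) | -106.3° |
| Rod middle | (0.609, -0.109) | -103° |

I'm moving over the bar via a waypoint within reach.

```bash
R='.0335,-.0245,0,0'; python3 -m pendant '[[0.06,0.0335,-0.0245,0,0],[0.06,0.0335,-0.0245,0,0],[0.06,0.0335,-0.0245,0,0],[0.06,0.0335,-0.0245,0,0],[0.06,0.0335,-0.0245,0,0],[0.06,0.0335,-0.0245,0,0],[0.06,0.0335,-0.0245,0,0],[0.06,0.0335,-0.0245,0,0],[0.06,0.0335,-0.0245,0,0],[0.06,0.0335,-0.0245,0,0],[0.06,0.0335,-0.0245,0,0],[0.06,0.0335,-0.0245,0,0]]' 60
python3 -m pendant '[[0.06,0.0335,-0.0245,0,0],[0.06,0.0335,-0.0245,0,0],[0.06,0.0335,-0.0245,0,0],[0.06,0.001,-0.0405,0,0],[0.06,0.001,-0.0405,0,0],[0.06,0.001,-0.0405,0,0],[0.06,0.001,-0.0405,0,0],[0.06,0.001,-0.0405,0,0],[0.06,0.001,-0.0405,0,0],[0.06,0.001,-0.0405,0,0],[0.06,0.001,-0.0405,0,0],[0.06,0.001,-0.0405,0,0]]'
```

```text
t: 1.95
eef_pos: [0.5149, -0.204, 0.4051]
tool_rot: [0.0, 0.982, 0.188, 0.0]
contact_force: [1.4, -0.2, -0.9]
gripper_width: 0.704
grasp_force: 0.0
t: 2.95
eef_pos: [0.4534, 0.2432, 0.4051]
tool_rot: [0.0, 0.982, 0.188, 0.0]
contact_force: [1.3, 1.0, 0.7]
gripper_width: 0.703
grasp_force: 0.0
```

```bash
python3 -m pendant '[[0.06,0.001,-0.0405,0,0],[0.06,0.001,-0.0405,0,0],[0.06,0,0,0.016,-6.5],[0.06,0,0,0.016,-6.5],[0.06,0,0,0.016,-6.5],[0.06,0,0,0.016,-6.5],[0.06,0,0,0.016,-6.5],[0.06,0,0,0.016,-6.5],[0.06,0,0,0.016,-6.5],[0.06,0,0,0.016,-6.5],[0.06,0,0,0,0]]'
cat > look.py <<'E'
from h import *
import sys
from scipy.spatial.transform import Rotation as Ro
o=bot.get_obs(); m=bot.camera_model("wrist"); im,d=bot.read_camera("wrist"); cv2.imwrite(f"pics/{sys.argv[1]}.png",im); np.save(f"pics/{sys.argv[1]}.npy",d)
q=o["tool_rot"]; Rt=Ro.from_quat([*q[1:],q[0]]).as_matrix()
print("t",o["t"],"tcp",np.round(o["eef_pos"],4),"toolx deg",np.degrees(np.arctan2(Rt[1,0],Rt[0,0])))
for r in bot.trace("pry_bar","wrist"):
    mk=r["mask"]; print(np.round(r["at"]),round(r["score"],2),mk.sum())
    if mk.sum()<300: continue
    v,u=np.nonzero(mk); Q=maskpts("wrist",mk,d) if 0 else world("wrist",np.c_[u,v],d[v,u],m=m)
    print("z pct",np.percentile(Q[:,2],[5,50,95]).round(4))
    for nm,s in (("handle",(Q[:,2]>.016)),("blade",(Q[:,2]<.012))):
        if s.sum()>50: print(nm,s.sum(),cv2.minAreaRect(Q[s][:,:2].astype(np.float32)))
for r in bot.pinpoint("pry_bar","wrist"): print("pin",np.round(r["at"]),round(r["score"],2),world("wrist",[r["at"]],z=.012,m=m)[0].round(4))
E
python3 look.py w1
```

```text
t: 3.87
eef_pos: [0.4259, 0.3166, 0.274]
tool_rot: [-0.0, 0.799, 0.601, -0.002]
contact_force: [0.1, -0.4, 0.6]
gripper_width: 0.707
grasp_force: 0.0
t 3.8667 tcp [0.4259 0.3166 0.274 ] toolx deg 73.85106164845595
[279. 239.] 0.95 5766
z pct [0.0055 0.0236 0.0252]
handle 3692 ((0.427934467792511, 0.32883501052856445), (0.12482748180627823, 0.02198939211666584), 73.42456817626953)
blade 2072 ((0.4112541675567627, 0.2736632227897644), (0.2082214206457138, 0.02576044201850891), 73.69852447509766)
[254.  10.] 0.83 443
z pct [0.0056 0.0178 0.0247]
handle 255 ((0.4538804590702057, 0.42832696437835693), (0.01946098357439041, 0.07880298048257828), 3.5252463817596436)
blade 123 ((0.44979530572891235, 0.46395614743232727), (0.010794378817081451, 0.02460590749979019), 66.52567291259766)
[ 55. 203.] 0.57 7647
z pct [0.0042 0.0193 0.025 ]
handle 4235 ((0.3455505073070526, 0.37071937322616577), (0.20507770776748657, 0.10977672785520554), 11.4724702835083)
blade 2938 ((0.24061942100524902, 0.3774871230125427), (0.04570554196834564, 0.17517203092575073), 10.915042877197266)
pin [280. 207.] 0.82 [0.4259 0.3225 0.012 ]
pin [ 76. 226.] 0.8 [0.2568 0.3545 0.012 ]
```

View pics/w1.png

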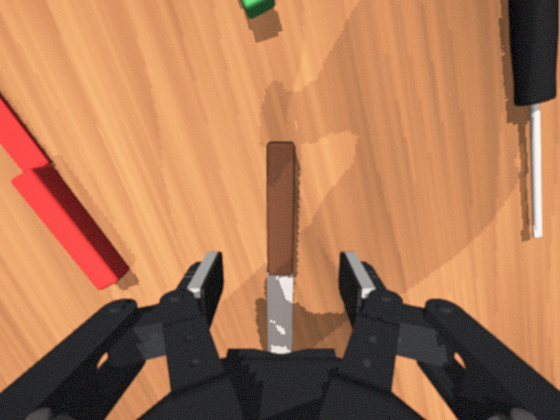

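The wrist view shows the handle at columns 267–295, rows 142–275, centred between the pads, with the blade below it; red (60,220) and green (258,5) are well clear. Descend and grip.

```bash
python3 -m pendant '[[0.06,0,0,0.033,0],[0.06,0,0,0.033,0],[0.06,0,0,0.02,0],[0.06,0,0,0.011,0],[0.06,0,0,0,0],[0.015,0,0,0,0],[0.015,0,0,0,0],[0.015,0,0,0,0],[0.015,0,0,0,0],[0.015,0,0,0,0],[0.015,0,0,0,0],[0.015,0,0,0,0]]' 70
```

```text
t: 5.02
eef_pos: [0.4269, 0.3184, 0.1816]
tool_rot: [-0.0, 0.801, 0.599, 0.002]
contact_force: [-1.4, -1.5, 7.5]
gripper_width: 0.236
grasp_force: 69.2
```

```bash
python3 -m pendant '[[0.015,0,0,-0.02,0],[0.015,0,0,-0.035,0],[0.015,0,0,-0.035,0],[0.015,0,0,-0.035,0],[0.015,0,0,-0.025,0],[0.015,-0.005,0.008,0,0],[0.015,-0.012,0.02,0,0],[0.015,-0.018,0.027,0,0],[0.015,-0.018,0.027,0,0],[0.015,-0.018,0.027,0,0],[0.015,-0.018,0.027,0,0],[0.015,-0.018,0.027,0,0]]'
python3 -m pendant '[[0.015,-0.018,0.027,0,0],[0.015,-0.018,0.027,0,0],[0.015,-0.018,0.027,0,0],[0.015,-0.018,0.027,0,0],[0.015,-0.008,0.014,0,0],[0.015,0,0,0,-1.6],[0.015,0,0,0,-1.6],[0.015,0,0,0,0]]'
python3 - <<'E'
from h import *
for c in ("wrist","side","top"):
    o=bot.get_obs(); m=bot.camera_model(c); im,d=bot.read_camera(c); cv2.imwrite(f"pics/{c}2.png",im); np.save(f"pics/{c}2.npy",d)
    for r in bot.trace("pry_bar",c):
        mk=r["mask"]; v,u=np.nonzero(mk&(d>0)); Q=world(c,np.c_[u,v],d[v,u],m=m)
        if mk.sum()<100: continue
        print(c,np.round(r["at"]),round(r["score"],2),mk.sum(),"med",np.median(Q,0).round(3),"z",np.percentile(Q[:,2],[5,50,95]).round(3))
    for n in ("pry_bar","fulcrum"):
        for r in bot.pinpoint(n,c): print(c,n,np.round(r["at"]),round(r["score"],2),world(c,[r["at"]],z=.072,m=m)[0].round(4))
print(o["eef_pos"],o["tool_rot"])
E
```

```text
t: 6.02
eef_pos: [0.5533, 0.167, 0.3294]
tool_rot: [0.0, 0.801, 0.599, -0.0]
contact_force: [0.4, 0.8, -2.2]
gripper_width: 0.238
grasp_force: 69.4
t: 6.68
eef_pos: [0.6465, 0.0585, 0.3292]
tool_rot: [-0.001, 0.783, 0.622, -0.0]
contact_force: [-0.7, -0.0, -2.9]
gripper_width: 0.238
grasp_force: 69.4
wrist [281. 247.] 0.9 8523 med [0.649 0.074 0.172] z [0.169 0.172 0.173]
wrist pry_bar [279. 266.] 0.65 [0.635 0.015 0.072]
side [192. 356.] 0.92 1178 med [0.436 0.567 0.01 ] z [0.003 0.01  0.027]
side [305. 334.] 0.77 881 med [0.243 0.405 0.011] z [0.005 0.011 0.027]
side [236. 133.] 0.57 528 med [0.636 0.017 0.158] z [0.003 0.158 0.176]
side pry_bar [201. 336.] 0.86 [0.4237 0.54   0.072 ]
side pry_bar [306. 310.] 0.69 [0.2535 0.3901 0.072 ]
side fulcrum [262. 129.] 0.45 [ 0.6149 -0.1297  0.072 ]
top [169. 302.] 0.97 841 med [0.245 0.4   0.021] z [0.004 0.021 0.027]
top [336. 114.] 0.6 789 med [0.635 0.023 0.167] z [0.152 0.167 0.174]
top [109. 218.] 0.6 897 med [0.437 0.554 0.015] z [0.003 0.015 0.027]
top pry_bar [321. 107.] 0.97 [0.68   0.0455 0.072 ]
top pry_bar [126. 215.] 0.72 [0.4362 0.4886 0.072 ]
top pry_bar [190. 297.] 0.58 [0.2549 0.3403 0.072 ]
top fulcrum [392. 134.] 0.55 [ 0.6147 -0.1141  0.072 ]
[0.64701996 0.05837533 0.32980169] [ 6.81057192e-05  7.83281022e-01  6.21667786e-01 -1.48607962e-05]
```

View pics/wrist2.png

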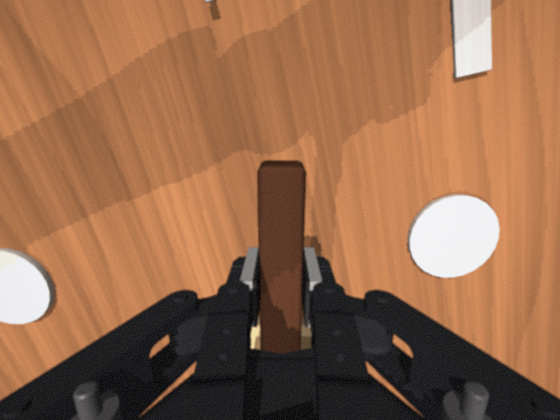

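View pics/side2.png

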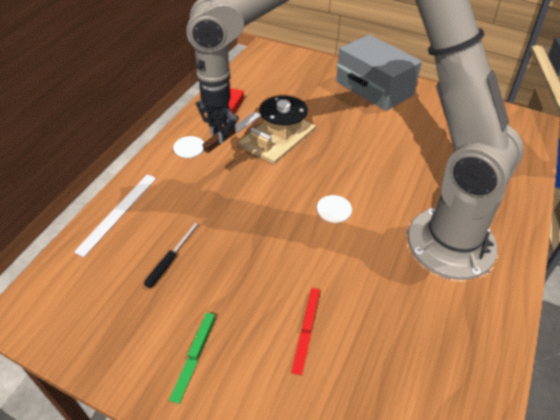

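The bar hangs straight and roughly level in the gripper (wrist columns 258–305; side view blade pointing at the rod). Next I measure its line, tip and pitch from the saved top and side depth.

```bash
python3 - <<'E'
from h import *
a=np.radians(-103); dv=np.array([np.cos(a),np.sin(a)]); n=np.array([-dv[1],dv[0]])
rod=np.array([.609,-.1094])
for c in ("top","side","wrist"):
    d=np.load(f"pics/{c}2.npy"); v,u=np.nonzero(d>0); Q=world(c,np.c_[u,v],d[v,u])
    s=(Q[:,:2]-rod)@dv; l=(Q[:,:2]-rod)@n
    g=(abs(l)<.03)&(s<.02)&(s>-.27)&(Q[:,2]>.13)&(Q[:,2]<.185)
    print(c,g.sum(),"s range",np.percentile(s[g],[0.5,99.5]).round(4) if g.sum() else "")
    for b in np.arange(-.24,.0,.02):
        k=g&(s>=b)&(s<b+.02)
        if k.sum()>8: print("  s%.2f n%d z%.4f lat %.4f [%.4f %.4f]"%(b+.01,k.sum(),np.median(Q[k,2]),(np.percentile(l[k],3)+np.percentile(l[k],97))/2,*np.percentile(l[k],[3,97])))
d=np.load("pics/top0.npy"); v,u=np.nonzero(d>0); Q=world("top",np.c_[u,v],d[v,u]); r=Q[:,:2]-rod; s=r@dv;l=r@n
for b in np.arange(-.02,.021,.004):
    k=(abs(s-b)<.002)&(abs(l)<.03); print("rod s%.3f z%.4f n%d"%(b,np.median(Q[k,2]),k.sum()))
E
```

```text
top 797 s range [-0.2261 -0.0556]
  s-0.23 n42 z0.1716 lat -0.0021 [-0.0126 0.0083]
  s-0.21 n126 z0.1718 lat -0.0023 [-0.0133 0.0087]
  s-0.19 n73 z0.1717 lat -0.0062 [-0.0181 0.0057]
  s-0.15 n118 z0.1719 lat -0.0037 [-0.0140 0.0066]
  s-0.13 n127 z0.1716 lat -0.0034 [-0.0143 0.0075]
  s-0.11 n108 z0.1548 lat -0.0030 [-0.0147 0.0087]
  s-0.09 n112 z0.1544 lat -0.0027 [-0.0143 0.0090]
  s-0.07 n74 z0.1547 lat -0.0056 [-0.0147 0.0035]
  s-0.05 n12 z0.1542 lat -0.0125 [-0.0153 -0.0098]
side 580 s range [-0.23   -0.0192]
  s-0.23 n66 z0.1659 lat -0.0015 [-0.0115 0.0086]
  s-0.21 n73 z0.1716 lat -0.0030 [-0.0135 0.0075]
  s-0.19 n117 z0.1732 lat -0.0021 [-0.0212 0.0170]
  s-0.17 n53 z0.1760 lat -0.0032 [-0.0248 0.0185]
  s-0.15 n23 z0.1624 lat -0.0116 [-0.0140 -0.0092]
  s-0.13 n37 z0.1631 lat -0.0109 [-0.0133 -0.0085]
  s-0.11 n27 z0.1560 lat -0.0059 [-0.0141 0.0023]
  s-0.09 n46 z0.1555 lat -0.0018 [-0.0131 0.0095]
  s-0.07 n45 z0.1555 lat -0.0026 [-0.0145 0.0093]
  s-0.05 n49 z0.1556 lat -0.0018 [-0.0137 0.0101]
  s-0.03 n38 z0.1561 lat -0.0021 [-0.0133 0.0090]
wrist 9774 s range [-0.228  -0.1304]
  s-0.23 n1105 z0.1716 lat -0.0000 [-0.0098 0.0097]
  s-0.21 n2025 z0.1722 lat -0.0001 [-0.0103 0.0100]
  s-0.19 n2908 z0.1724 lat -0.0005 [-0.0221 0.0211]
  s-0.17 n1679 z0.1724 lat -0.0005 [-0.0106 0.0097]
  s-0.15 n1399 z0.1722 lat -0.0007 [-0.0108 0.0094]
  s-0.13 n658 z0.1722 lat -0.0009 [-0.0109 0.0092]
rod s-0.020 z0.0189 n40
rod s-0.016 z0.0177 n42
rod s-0.012 z0.0297 n96
rod s-0.008 z0.0616 n49
rod s-0.004 z0.0696 n64
rod s0.000 z0.0720 n41
rod s0.004 z0.0708 n39
rod s0.008 z0.0627 n29
rod s0.012 z0.0607 n15
rod s0.016 z0.0197 n3
rod s0.020 z0.0179 n33
```

```bash
python3 -m pendant '[[0.015,0.005,0,0.02,0],[0.015,0,0,0.03,0],[0.015,0,0,0.021,0],[0.015,0,0,0,0],[0.015,-0.015,0,0,0],[0.015,-0.02,0,0,0],[0.015,-0.02,0,0,0],[0.015,-0.015,0,0,0],[0.015,-0.0115,0,0,0],[0.015,0,0,0,0],[0.015,0,0,0,0]]'
python3 - <<'E'
from h import *
for c in ("side","top"):
    im,d=bot.read_camera(c); cv2.imwrite(f"pics/{c}3.png",im); np.save(f"pics/{c}3.npy",d)
s=cv2.imread("pics/side3.png"); cv2.imwrite("pics/side3c.png",cv2.resize(s[80:180,190:330],(784,560),interpolation=cv2.INTER_CUBIC))
o=bot.get_obs(); print(o["t"],o["eef_pos"],o["contact_force"])
E
```

```text
t: 8.2
eef_pos: [0.63, -0.0172, 0.2596]
tool_rot: [0.0, 0.784, 0.621, 0.001]
contact_force: [-0.8, 0.6, -2.6]
gripper_width: 0.24
grasp_force: 69.3
8.3 [ 0.63008435 -0.01511507  0.2592997 ] [-0.2600184   0.72280292 -2.49273203]
```

View pics/side3c.png

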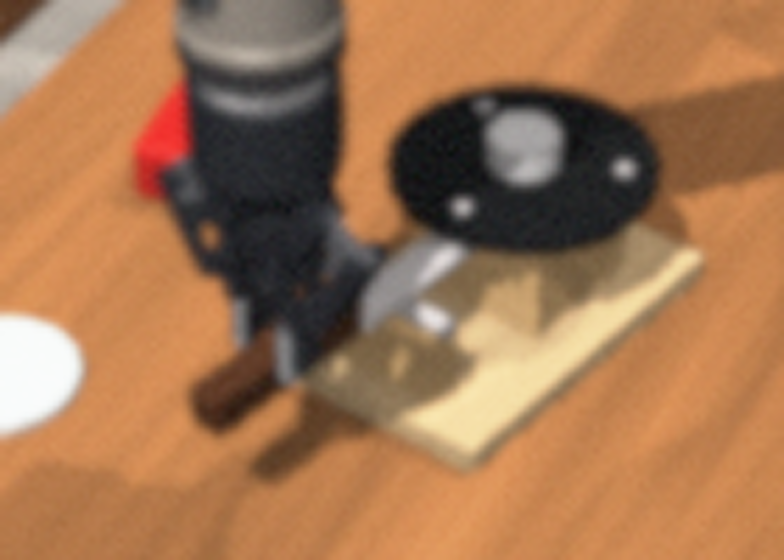

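The blade lies over the rod (crop 430,318) and under the rim (460,250), with no contact force. Next: 4 mm more insertion, then press down with a lighter grip so the bar can pivot in the pads.

```bash
python3 -m pendant '[[0.015,-0.004,0,0,0],[0.015,0,0,0.005,0],[0.015,0,0,0.005,0],[0.015,0,0,0.005,0],[0.015,0,0,0.005,0],[0.015,0,0,0.005,0],[0.015,0,0,0,0]]' 35
```

```text
t: 8.88
eef_pos: [0.63, -0.0182, 0.2349]
tool_rot: [0.0, 0.783, 0.622, 0.002]
contact_force: [-0.7, 4.5, 11.5]
gripper_width: 0.239
grasp_force: 71.7
```

```bash
python3 -m pendant '[[0.015,0,0,0.005,0],[0.015,0,0,0.005,0],[0.015,0,0,0.005,0],[0.015,0,0,0.005,0],[0.015,0,0,0,0]]' 35
cat > m.py <<'E'
from h import *
import sys
a=np.radians(-103); dv=np.array([np.cos(a),np.sin(a)]); n=np.array([-dv[1],dv[0]]); rod=np.array([.609,-.1094])
c="top"; im,d=bot.read_camera(c); cv2.imwrite(f"pics/top_{sys.argv[1]}.png",im)
v,u=np.nonzero(d>0); Q=world(c,np.c_[u,v],d[v,u]); r=Q[:,:2]-rod; s=r@dv;l=r@n
hs=cv2.cvtColor(im,cv2.COLOR_BGR2HSV)[v,u]
k=(np.hypot(s-.11,l)<.07)&(np.hypot(s-.11,l)>.03)&(hs[:,2]<80)
print("plate top z %.4f"%np.median(Q[k,2]), k.sum())
g=(abs(l)<.010)
for b in np.arange(-.17,.03,.02):
    k=g&(abs(s-b)<.01)&(Q[:,2]<.12)&(Q[:,2]>.022)
    if k.sum()>8: print("  s%.2f n%d z%.4f"%(b,k.sum(),np.median(Q[k,2])))
E
python3 m.py 4
```

```text
t: 9.3
eef_pos: [0.6303, -0.0176, 0.2155]
tool_rot: [0.0, 0.783, 0.622, 0.003]
contact_force: [0.1, 5.2, 11.5]
gripper_width: 0.236
grasp_force: 73.4
plate top z 0.1097 153
  s-0.13 n82 z0.0437
  s-0.11 n40 z0.0495
  s-0.07 n31 z0.0709
  s-0.05 n71 z0.0767
  s-0.03 n65 z0.0678
  s-0.01 n91 z0.0745
  s0.01 n64 z0.0821
```

```bash
sed -i 's/(hs\[:,2\]<80)/(hs[:,2]<80)\&(Q[:,2]<.125)\&(Q[:,2]>.085)/; s/print("plate top z %.4f"%np.median(Q\[k,2\]), k.sum())/print("plate top z",np.percentile(Q[k,2],[10,25,50,75,90]).round(4),k.sum())/' m.py; python3 -m pendant '[[0.015,0,0,0.004,0],[0.015,0,0,0.004,0],[0.015,0,0,0,0]]'; python3 m.py 5
```

```text
t: 9.6
eef_pos: [0.6308, -0.0177, 0.2109]
tool_rot: [0.001, 0.783, 0.622, 0.002]
contact_force: [-10.5, 3.7, 39.4]
gripper_width: 0.238
grasp_force: 77.5
plate top z [0.1087 0.1098 0.111  0.1124 0.1133] 137
  s-0.13 n77 z0.0367
  s-0.11 n47 z0.0443
  s-0.07 n33 z0.0669
  s-0.05 n73 z0.0749
  s-0.03 n66 z0.0659
  s-0.01 n83 z0.0740
  s0.01 n62 z0.0818
```

View pics/top_5.png

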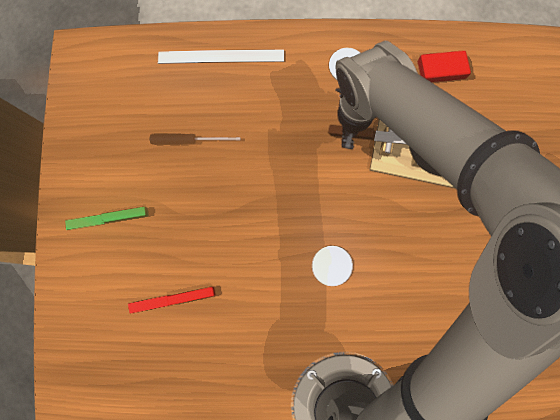

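The top view shows the arm hiding most of the plate (only its edge at about (425,160)). The force jumped to 39 N, so I'll check plate height and bar with the side camera before pressing on.

```bash
cat > s.py <<'E'
from h import *
import sys
a=np.radians(-103); dv=np.array([np.cos(a),np.sin(a)]); n=np.array([-dv[1],dv[0]]); rod=np.array([.609,-.1094])
def pl(im,d):
    v,u=np.nonzero(d>0); Q=world("side",np.c_[u,v],d[v,u]); r=Q[:,:2]-rod; s=r@dv;l=r@n
    V=im.max(2)[v,u]; rr=np.hypot(s-.11,l)
    k=(rr<.066)&(rr>.028)&(V<70)&(Q[:,2]>.08)&(Q[:,2]<.13); b=(rr<.012)&(Q[:,2]>.08)
    print("plate z",np.median(Q[k,2]).round(4),k.sum(),"boss z",np.median(Q[b,2]).round(4))
    # bar, visible edge
    for x in np.arange(-.17,.03,.02):
        k=(abs(l)<.010)&(abs(s-x)<.01)&(Q[:,2]<.12)&(Q[:,2]>.022)
        if k.sum()>5: print("  s%.2f n%d z%.4f"%(x,k.sum(),np.percentile(Q[k,2],80)))
pl(cv2.imread("pics/side0.png"),np.load("pics/side0.npy"))
im,d=bot.read_camera("side"); pl(im,d); cv2.imwrite(f"pics/side_{sys.argv[1]}.png",cv2.resize(im[80:180,190:330],(784,560),interpolation=cv2.INTER_CUBIC))
o=bot.get_obs(); print(o["t"],o["eef_pos"],o["contact_force"])
E
python3 s.py 5
```

```text
plate z 0.0983 598 boss z 0.1176
  s-0.01 n89 z0.0670
plate z 0.1135 691 boss z 0.1172
  s-0.15 n7 z0.0376
  s-0.13 n61 z0.0416
  s-0.11 n78 z0.0547
  s-0.09 n9 z0.0583
  s-0.03 n6 z0.0729
  s-0.01 n78 z0.0772
  s0.01 n42 z0.0877
9.7 [ 0.6307655  -0.01775759  0.21099871] [-9.53028864  3.14891826 38.25960643]
```

View pics/side_5.png

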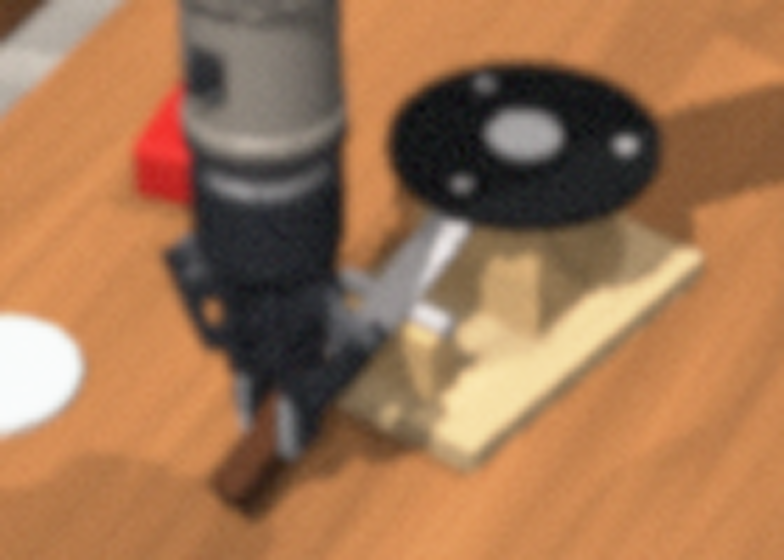

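The plate is fully up: its top rose from 0.098 to 0.1135 m and is nearly flush with the boss (525,135); the 39 N was the end stop. Unload, let go, and rise clear.

```bash
python3 -m pendant '[[0.015,0,0,-0.003,0],[0.015,0,0,0,0],[0.035,0,0,0,0],[0.06,0,0,0,0],[0.06,0,0,0,0],[0.06,0,0,0,0],[0.06,0,0,-0.015,0],[0.06,0,0,-0.03,0],[0.06,0,0,-0.035,0],[0.06,0,0,-0.035,0],[0.06,0,0,-0.035,0],[0.06,0,0,0,0]]'; python3 -m pendant '[[0.06,0.03,0,0,0],[0.06,0.03,0,0,0],[0.06,0.03,0,0,0],[0.06,0,0,0,0],[0.06,0,0,0,0],[0.06,0,0,0,0],[0.06,0,0,0,0],[0.06,0,0,0,0],[0.06,0,0,0,0]]'; python3 s.py 6
```

```text
t: 10.7
eef_pos: [0.631, -0.0197, 0.3673]
tool_rot: [0.004, 0.783, 0.621, 0.005]
contact_force: [1.9, 0.5, 1.6]
gripper_width: 0.697
grasp_force: 0.0
t: 11.45
eef_pos: [0.6494, 0.0659, 0.3587]
tool_rot: [0.0, 0.784, 0.621, -0.0]
contact_force: [-0.3, 0.2, 0.4]
gripper_width: 0.704
grasp_force: 0.0
plate z 0.0983 598 boss z 0.1176
  s-0.01 n89 z0.0670
plate z 0.1134 657 boss z 0.1179
  s-0.15 n8 z0.0389
  s-0.13 n74 z0.0451
  s-0.11 n63 z0.0542
  s-0.09 n59 z0.0639
  s-0.07 n57 z0.0717
  s-0.05 n56 z0.0778
  s-0.03 n31 z0.0710
  s-0.01 n84 z0.0766
  s0.01 n41 z0.0870
11.5 [0.64939522 0.06621301 0.35874581] [-0.57086553  0.00293241  0.02321797]
```

View pics/side_6.png

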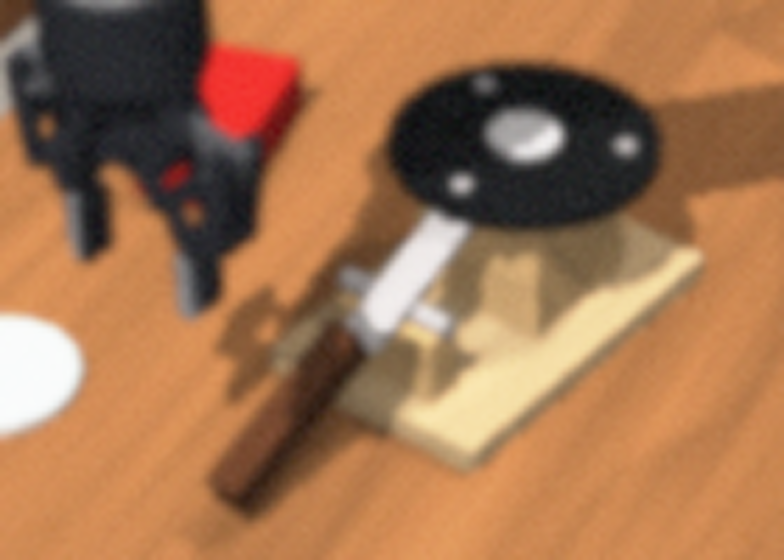

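The bar rests on the rod (crop 390,300) with its tail toward the bench. The plate stands 15 mm up, and the gripper is clear and still.

```bash
python3 -c "
from station import bot
print(bot.hand_in())"
```

```text
the job is handed in; nothing more can be done
None
```

The pry bar levered on the rod and raised the plate about 15 mm, its full travel. I let go, leaving the bar resting on the rod and the plate standing up, and handed the job in at about 11.5 s.

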